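# Tighten the screen press with the break-over wrench until it clicks

## Robot

A 6-joint arm with a two-finger parallel gripper is mounted at the origin on a cart in front of the work surface, level with it; the furniture and walls round the work are solid. World frame = base frame: x ahead of the robot, y to its left, z up, the work surface at z = 0. Lengths are in m, angles in rad, forces in N, time in s.
With the tool pointing down it reaches from about 0.325 to 0.775 m from the base axis. Payload 5.5 kg.
Tool frame: the origin (TCP) lies at the very end of the fingers, on their centre line; the grasp point (between the pads) lies 19 mm behind it; z points along the fingers, y is the line along which they close (so a half turn about z gives the same grasp; the last joint's range is limited). The gripper opens to 88 mm and grips with 3 to 60 N. Pads are 20 mm wide; open, the fingers measure 115 mm over their backs; the gripper's body (75 mm by 178 mm) begins 61 mm behind the grasp point.
Start: joints at [-1.362, 0.091, 1.231, -0, 1.82, -0.057], TCP at [0.158, -0.579, 0.223] pointing down, gripper open.
Joint ranges: [-2.87, 2.87], [-0.86, 2.18], [0.17, 2.46], [-1.51, 4.65], [0.06, 2.69], [-2.65, 2.65]. Speed limits (rad/s): [2.57, 2.57, 3.01, 3.14, 3.14, 3.14].

## Interface

Orientations are given as a rotation vector (axis times angle).
In Python, from workcell import state, imaging, ticket gives the robot as it stands.
- The arm moves only by the tool drive_tool, never from a script. Its argument "series" is a list of rows, each a list of 3 entries, a list of its own where there are three numbers: the opening, from 0 (shut) to 1 (fully open), then the shift along the tool's x, y, z in mm, then the turn about the tool's z in degrees. In form: [[hand, [dx, dy, dz], twist], ...]. A call has 1 to 20 rows; each row is the pose to reach, as a shift and turn from the pose commanded when the call began, along the tool's axes at that moment; what a row does not reach only later rows make up. A row lasts 1/10 s, in which the tool goes at most 50 mm and 8.59 degrees, less where a joint would pass 70% of its speed; a pose out of reach is approached as far as the arm can. A call with a gripper value outside its range is refused whole. The fingers move at their own pace and stop on an object; "newtons" is the grip in N (left out, the last holds). Time passes only in rows, so rows that repeat a pose let the fingers close. It gives the time, the measured TCP pose, the force, the opening and the grip force at its end, in the units of the state.
- state(): the state, without advancing time (a new reading comes with each control period).
- imaging.snapshot(name): name is "scene" or "side" or "wrist"; returns the picture (400x640x3 uint8, blue, green, red); there is no depth.
- imaging.camera_params(name): a dict with "intrinsics" (3x3 intrinsics, pixels), "origin" and "orientation" of the camera in the world; the wrist camera has in their place "mount" (4x4, takes a point from camera to tool coordinates, whose origin is the TCP and whose axes are the flange's). Camera axes: x right, y down, z forward; pixel columns grow to the right and rows downward; lengths in m; the calibration is good to about 2 mm. A picture is of the moment at which its call begins: read the wrist's pose just before it. camera_params takes no time and is no camera call.
- ticket.job_done(): hands the job in; it is judged then, once.
The state is a dict: "time": time; "joints": joint angles; "joint_vel": joint speeds; "joint_efforts": joint torques, N m; "tcp_pos": TCP position; "eef_rot": TCP orientation; "contact_force": force on the tool from outside, world axes, zero at the start; "ft_torque": the same for the moment, N m; "grip_width": finger opening in m; "grip_force": force on a finger pad.
Only numpy, scipy, OpenCV 4.12 (cv2) and the standard library are available. Lean on these libraries where they do the work, as an engineer would, in place of code of your own. Each camera call takes 0.05 s, during which the arm holds its last target. There are 200 camera calls.

## Task

Tighten the screen press: swing the break-over wrench that sits on its screw clockwise (seen from above) until the screw is fully home and the wrench breaks over at its knuckle, then stop at once - pulling on would crack the glass - and let go, so that the wrench springs straight again with the screw still tight. Leave the plain spanner on the bench where it lies.

Things in the scene. Friction and masses are not known exactly. Their poses are not given: they have to be found in the camera images.
- wrench_grip (a point): Middle of the break-over wrench's round black grip (22 mm thick, 92 long, centre 64 above bench, bench free below). x points along the handle to the screw, z up. Knuckle (break-over pivot) 115 mm along +x; screw axis 160 along +x while straight. Ring stays on the screw of the fixed screen press (plate 116x170, phone under steel beam; press and wrench reach 78 high).
- clamp_screw (a joint): Angle of screw and wrench head about the upright screw axis, rad, growing clockwise from above (tightening). Starts loose at 0.10 to 0.35; comes home against a firm stop at 0.50. Turns with slight drag (about 4 N at the grip) and stays where left.
- wrench_handle (a joint): Break-over angle of the handle at the knuckle, rad: 0 straight, grows clockwise from above, limit 0.36. Straight until the screw is home and the push at the grip reaches about 16 N (10 if a firm grip also twists), then gives way with falling push (13 N at 0.10, 5 N at 0.30). Springs back to 0 when let go. Past 0.06 it has clicked; beyond 0.30 overtightened.
- plain_spanner: Bystander: a loose plain flat steel spanner, 160 mm long, open jaw at one end and ring at the other, without knuckle or thick grip, lying on the bench nearer the robot. Origin at the middle of its underside.

How it is judged:
By the outcome, as a careful person would: the job done as asked, in the order asked, and still so for the second after the job is handed in, with the robot touching nothing.
It also fails if it takes over 29 s, if anything falls off the work surface, if the arm or the gripper's body presses on something with over 40 N, if the wrist force passes 120 N, or if a joint passes its speed limit or range.

## Working session

There is one attempt and no reset: what is moved stays moved. The work goes in short steps, Python scripts to look and compute and a tool call to move; the robot and the scene stay as the last step left them, time stands still between calls to the robot, and variables do not carry over. Pictures are saved under pics/ and viewed, at most 10 in all, crops included, and the job is handed in when it is done.

Besides the shell and the picture viewer there is one more tool, called in YAML: its name, and indented under it one key for each argument. drive_tool: Moves the arm, as the interface text tells. Its arguments: {"type":"object","properties":{"series":{"type":"array","items":{"type":"array"}},"newtons":{"type":"number"}},"required":["series"]}

```bash
mkdir -p pics
python3 - <<'E'
from workcell import state, imaging
import cv2,numpy as np
s=state();print(s)
for n in("scene","side"):
    cv2.imwrite(f"pics/{n}0.png",imaging.snapshot(n));p=imaging.camera_params(n);print(n,p)
print(imaging.camera_params("wrist"))
E
```

```text
{'time': 0.0, 'joints': array([-1.36167911e+00,  9.18947073e-02,  1.23188956e+00, -9.20441570e-06,
        1.81977204e+00, -5.67047464e-02]), 'joint_vel': array([ 7.10863436e-05,  1.46986261e-04,  3.96589653e-04,  7.15094493e-04,
       -5.51526732e-04,  5.63340969e-04]), 'joint_efforts': array([-2.04355383e-03, -4.46455836e+01, -4.06440568e+01,  6.96867029e-02,
        2.94344709e-02, -1.39815165e-04]), 'tcp_pos': array([ 0.15755391, -0.57864505,  0.22148333]), 'eef_rot': array([-3.11194529e+00, -4.16060986e-01,  2.48651192e-04]), 'contact_force': array([ 0.24346416, -0.18503974,  0.85502563]), 'ft_torque': array([ 0.03008414,  0.00990774, -0.00383347]), 'grip_force': 0.0, 'grip_width': 0.08770567788566344}
scene {'intrinsics': array([[374.95684474,   0.        , 319.31404935],
       [  0.        , 374.95684474, 200.73020506],
       [  0.        ,   0.        ,   1.        ]]), 'origin': array([-0.14465483, -0.67310172,  0.55940176]), 'orientation': array([-1.98304481,  1.09978859, -0.57397651])}
side {'intrinsics': array([[460.75370466,   0.        , 317.30279663],
       [  0.        , 460.75370466, 201.85978173],
       [  0.        ,   0.        ,   1.        ]]), 'origin': array([ 0.06198705, -1.01555234,  0.42500001]), 'orientation': array([-1.94026351,  0.53179587, -0.34189341])}
{'intrinsics': array([[338.68444314,   0.        , 311.79916962],
       [  0.        , 338.68444314, 201.11849933],
       [  0.        ,   0.        ,   1.        ]]), 'mount': array([[-4.08081039e-04, -9.55134385e-01, -2.96172484e-01,
         8.27917629e-02],
       [ 9.99999565e-01, -6.38116789e-04,  6.80030847e-04,
        -8.04300964e-05],
       [-8.38513479e-04, -2.96172078e-01,  9.55134230e-01,
        -1.60741100e-01],
       [ 0.00000000e+00,  0.00000000e+00,  0.00000000e+00,
         1.00000000e+00]])}
```

View pics/scene0.png

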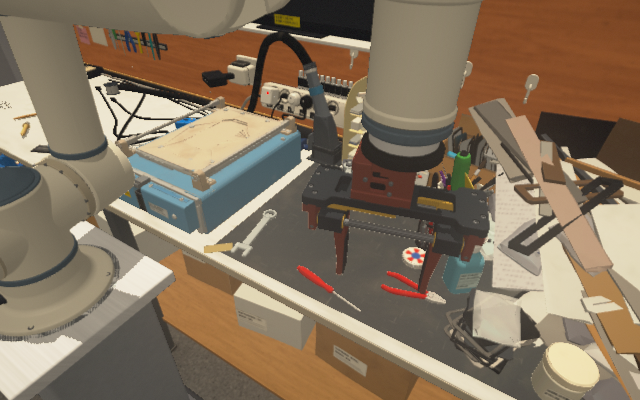

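View pics/side0.png

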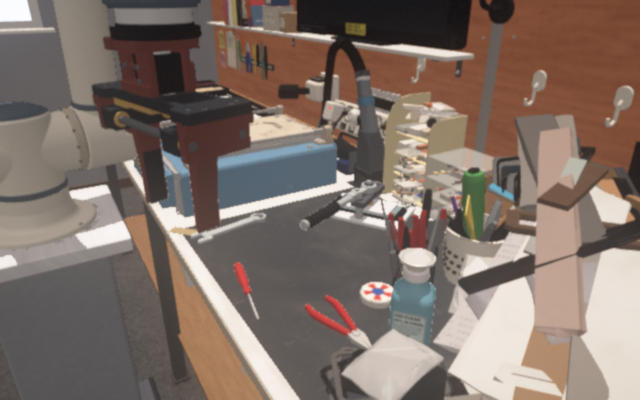

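The side view shows the wrench grip from about (304,222) to (342,202), with its head near (375,187). The spanner lies at (230,228). The gripper blocks the scene view. Next I'll locate the grip and take a wrist view.

```bash
cat > h.py <<'E'
from workcell import state, imaging
import cv2,numpy as np
from scipy.spatial.transform import Rotation as R
def cam(n):
    p=imaging.camera_params(n)
    if n!="wrist": return p["intrinsics"],R.from_rotvec(p["orientation"]).as_matrix(),p["origin"]
    s=state();Rt=R.from_rotvec(s["eef_rot"]).as_matrix();m=p["mount"]
    return p["intrinsics"],Rt@m[:3,:3],Rt@m[:3,3]+s["tcp_pos"]
def onz(c,uv,z):
    K,Rm,o=c;d=Rm@np.linalg.solve(K,[*uv,1]);return o+d*(z-o[2])/d[2]
def proj(c,P):
    K,Rm,o=c;q=K@(Rm.T@(np.asarray(P)-o));return q[:2]/q[2]
def totool(v):
    return R.from_rotvec(state()["eef_rot"]).inv().apply(v)*1000
E
python3 - <<'E'
from h import *
c=cam("side")
for uv in[(304,222),(342,202),(375,187)]:print(uv,onz(c,uv,.064).round(3))
im=cv2.imread("pics/side0.png")[150:260,280:420]
cv2.imwrite("pics/sc.png",cv2.resize(im,None,fx=5,fy=5,interpolation=cv2.INTER_CUBIC))
E
```

```text
(304, 222) [ 0.405 -0.389  0.064]
(342, 202) [ 0.508 -0.353  0.064]
(375, 187) [ 0.607 -0.325  0.064]
```

View pics/sc.png

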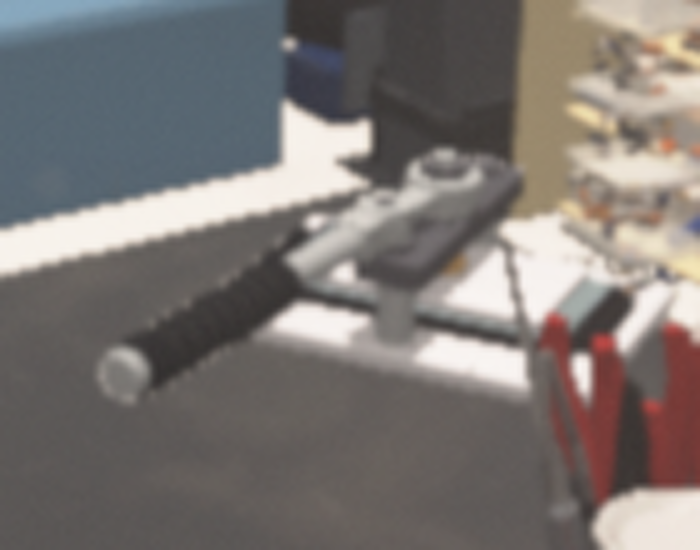

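Run:
```python
from h import *
c=cam("side")
for n,uv,z in[("g1",(309,224),.064),("g2",(338,204),.064),("screw",(369,183.6),.075),("boxcorner bottom",(337,183),0),("spannerR",(265,215),0),("spannerL",(195,238),0)]:print(n,onz(c,uv,z).round(3))
c2=cam("scene")
for n,uv,z in[("lamp base",(325,160),0),("box front right bottom",(300,160),0),("boxfront",(192,232),0),("spA",(272,212),0),("spB",(240,252),0)]:print(n,onz(c2,uv,z).round(3))
P=np.array([.455,-.374,.20]);s=state()
print(R.from_rotvec(s["eef_rot"]).as_matrix().round(3))
print("move",totool(P-s["tcp_pos"]))
```

```text
g1 [ 0.409 -0.401  0.064]
g2 [ 0.497 -0.357  0.064]
screw [ 0.591 -0.326  0.075]
boxcorner bottom [ 0.639 -0.134  0.   ]
spannerR [ 0.411 -0.208  0.   ]
spannerL [ 0.254 -0.231  0.   ]
lamp base [ 0.689 -0.19   0.   ]
box front right bottom [ 0.649 -0.129  0.   ]
boxfront [ 0.252 -0.104  0.   ]
spA [ 0.406 -0.21   0.   ]
spB [ 0.261 -0.237  0.   ]
[[ 0.965  0.263 -0.   ]
 [ 0.263 -0.965  0.002]
 [ 0.    -0.002 -1.   ]]
move [ 340.75611987 -119.31275426   21.87927826]
```

drive_tool:
  series:
    - [1,[48,-17,2],-1]
    - [1,[96,-34,5],-2]
    - [1,[144,-50,8],-3]
    - [1,[192,-67,11],-4]
    - [1,[240,-84,14],-5]
    - [1,[288,-101,17],-7]
    - [1,[336,-118,20],-8]
    - [1,[340,-119,20],-8]
    - [1,[340,-119,20],-8]
    - [1,[340,-119,20],-8]

```text
time: 1.1
tcp_pos: [0.4536, -0.3754, 0.2024]
eef_rot: [-3.077, -0.632, 0.002]
contact_force: [0.2, -0.1, -0.4]
grip_width: 0.0879
grip_force: 0.0
```

Run:
```python
from h import *
c=cam("wrist");im=imaging.snapshot("wrist");cv2.imwrite("pics/w1.png",im);s=state();print(s["time"],s["tcp_pos"],s["contact_force"],s["joint_vel"].round(3))
```

```text
1.15 [ 0.45328676 -0.37584435  0.20259101] [-0.01482035 -0.13002541 -0.26314919] [-0.015 -0.006 -0.001  0.003 -0.002  0.003]
```

View pics/w1.png

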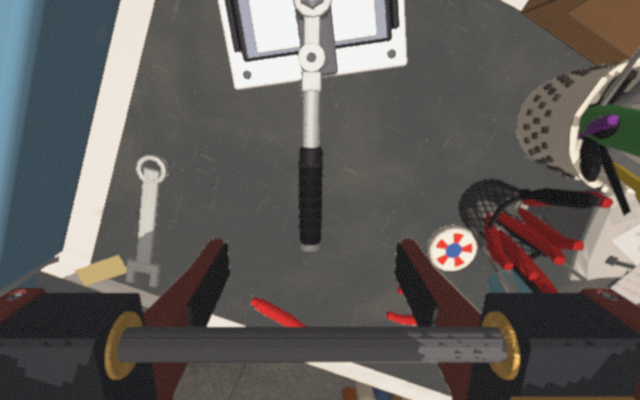

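The wrist view shows the grip between (311,148) and (310,244), the knuckle at (312,57) and the screw at about (312,2), all lined up with the tool's x axis. The spanner is well to the left.

Run:
```python
from h import *
c=cam("wrist");s=state()
g1=onz(c,(310,244),.064);g2=onz(c,(311,148),.064);k=onz(c,(312,57),.072);sc=onz(c,(312,3),.078)
for p in(g1,g2,k,sc):print(p.round(4),totool(p-s["tcp_pos"]).round(1))
d=g2-g1;print(np.linalg.norm(d),np.degrees(np.arctan2(d[1],d[0])));d=sc-g1;print(np.degrees(np.arctan2(d[1],d[0])))
m=(g1+g2)/2;print(m,np.linalg.norm(k-m),np.linalg.norm(sc-m),totool(m-s["tcp_pos"]))
print(R.from_rotvec(s["eef_rot"]).as_matrix().round(3))
```

```text
[ 0.4036 -0.3955  0.064 ] [-53.3  -1.5 138.6]
[ 0.4889 -0.3602  0.064 ] [ 39.   -0.4 138.6]
[ 0.5568 -0.3321  0.072 ] [112.5   0.5 130.5]
[ 0.5905 -0.3177  0.078 ] [149.1   0.5 124.5]
0.09234850035489671 22.473823913504337
22.582191202465694
[ 0.44624968 -0.37783558  0.064     ] 0.11989669010688074 0.15691905281923363 [ -7.15320278  -0.93319712 138.59622655]
[[ 0.92   0.393 -0.001]
 [ 0.393 -0.92  -0.   ]
 [-0.001 -0.    -1.   ]]
```

drive_tool:
  series:
    - [0.6,[-7,-1,40],0]
    - [0.6,[-7,-1,80],0]
    - [0.6,[-7,-1,115],0]
    - [0.6,[-7,-1,140],0]
    - [0.6,[-7,-1,157],0]
    - [0.6,[-7,-1,157],0]
    - [0.6,[-7,-1,157],0]

```text
time: 1.85
tcp_pos: [0.4466, -0.3778, 0.0463]
eef_rot: [3.078, 0.629, -0.0]
contact_force: [0.6, -1.1, -0.2]
grip_width: 0.0527
grip_force: 0.0
```

Run:
```python
from h import *
s=state();print(s)
cv2.imwrite("pics/w2.png",imaging.snapshot("wrist"))
```

```text
{'time': 1.85, 'joints': array([-7.60081265e-01,  8.82438451e-02,  1.54714204e+00, -2.03319188e-04,
        1.50601078e+00,  4.07417681e-01]), 'joint_vel': array([ 0.01105976, -0.01576995, -0.03038433,  0.0023817 ,  0.00052049,
        0.0006629 ]), 'joint_efforts': array([-5.10196353e-02, -4.19690359e+01, -3.80574489e+01,  6.34363107e-02,
       -3.13651062e-04, -5.50128709e-03]), 'tcp_pos': array([ 0.44663826, -0.37776409,  0.04626011]), 'eef_rot': array([ 3.07766142e+00,  6.29178309e-01, -8.52613343e-05]), 'contact_force': array([ 0.5647761 , -1.08396976, -0.19206039]), 'ft_torque': array([ 0.00738228, -0.0668142 ,  0.02475277]), 'grip_force': 0.0, 'grip_width': 0.05265474567269714}
```

View pics/w2.png

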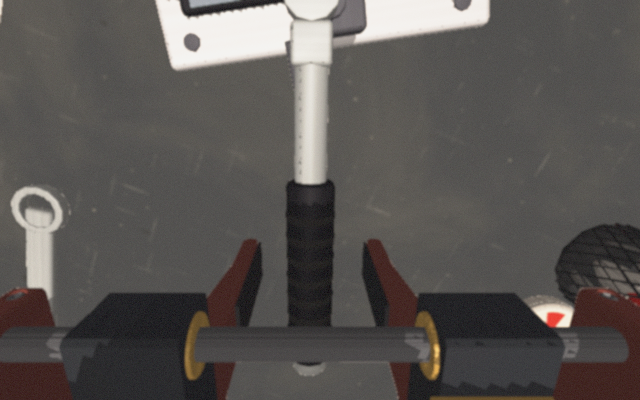

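The fingers straddle the grip evenly: grip at columns 287–333, finger tips at 250 and 375. Nothing is touching yet.

drive_tool:
  series:
    - [0.6,[0,-5,1],0]
    - [0.6,[0,-10,1],0]
    - [0.6,[0,-15,1],0]
    - [0.6,[0.3,-18.2,1],1.1]
    - [0.6,[0.7,-21.4,1],2.3]
    - [0.6,[1,-23.8,1],3.1]
    - [0.6,[1.4,-26.2,1],4]
    - [0.6,[1.8,-28.6,1],4.8]
    - [0.6,[2.3,-30.9,1],5.7]
    - [0.6,[2.8,-33.2,1],6.5]
    - [0.6,[3.3,-35.6,1],7.4]
    - [0.6,[3.3,-35.6,1],7.4]

```text
time: 3.1
tcp_pos: [0.4365, -0.3423, 0.0447]
eef_rot: [-3.112, -0.432, 0.0]
contact_force: [1.3, -1.5, 0.2]
grip_width: 0.0527
grip_force: 1.3
```

```bash
cat > st.py <<'E'
from h import *
c=cam("wrist");s=state();im=imaging.snapshot("wrist")
M=R.from_rotvec(s["eef_rot"]).as_matrix()
S=np.array([.594,-.3166]);v=s["tcp_pos"][:2]-S
print(s["time"],s["tcp_pos"].round(4),"F tool",(M.T@s["contact_force"]).round(2),"tool ang",np.degrees(np.arctan2(M[1,0],M[0,0])).round(2),"tcp ang",np.degrees(np.arctan2(-v[1],-v[0])).round(2),"grip",s["grip_width"])
import sys
if len(sys.argv)>1: cv2.imwrite(f"pics/{sys.argv[1]}.png",im)
E
python3 st.py w3
```

```text
3.1 [ 0.4365 -0.3423  0.0447] F tool [ 0.81  1.76 -0.18] tool ang 15.8 tcp ang 9.28 grip 0.05270443815814834
```

View pics/w3.png

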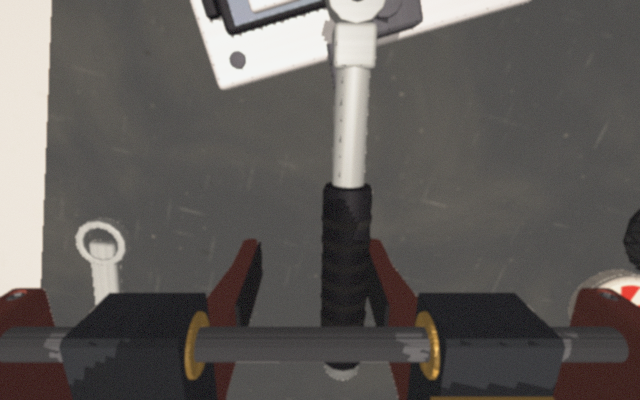

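The grip now rests against the right finger and turns with it; the handle runs from (350,66) to (345,365). I'll continue in small arc steps and watch the force.

drive_tool:
  series:
    - [0.6,[0.3,-3.2,0],1.1]
    - [0.6,[0.7,-6.4,0],2.3]

```text
time: 3.35
tcp_pos: [0.4354, -0.3362, 0.0445]
eef_rot: [-3.12, -0.367, 0.0]
contact_force: [3.0, -2.6, 0.6]
grip_width: 0.0527
grip_force: 1.8
```

drive_tool:
  series:
    - [0.6,[0.3,-3.2,0],1.1]
    - [0.6,[0.7,-6.4,0],2.3]

```text
time: 3.55
tcp_pos: [0.4346, -0.3296, 0.0446]
eef_rot: [3.127, 0.305, -0.0]
contact_force: [2.9, -2.9, 1.3]
grip_width: 0.0525
grip_force: 1.8
```

Force is about 4 N, which is only the drag, so the screw isn't home yet. Continuing.

drive_tool:
  series:
    - [0.6,[0.3,-3.2,0],1.1]
    - [0.6,[0.7,-6.4,0],2.3]

```text
time: 3.75
tcp_pos: [0.4341, -0.3232, 0.0446]
eef_rot: [-3.132, -0.242, 0.0]
contact_force: [2.0, -3.8, 0.5]
grip_width: 0.0524
grip_force: 1.8
```

drive_tool:
  series:
    - [0.6,[0.3,-3.2,0],1.1]
    - [0.6,[0.7,-6.4,0],2.3]

```text
time: 3.95
tcp_pos: [0.4339, -0.3168, 0.0447]
eef_rot: [3.136, 0.179, 0.0]
contact_force: [3.0, -3.8, 1.6]
grip_width: 0.0527
grip_force: 1.8
```

drive_tool:
  series:
    - [0.6,[0.3,-3.2,0],1.1]
    - [0.6,[0.7,-6.4,0],2.3]

```text
time: 4.15
tcp_pos: [0.4338, -0.3104, 0.0446]
eef_rot: [3.139, 0.116, 0.0]
contact_force: [3.0, -3.3, 0.1]
grip_width: 0.0525
grip_force: 1.8
```

drive_tool:
  series:
    - [0.6,[0.3,-3.2,0],1.1]
    - [0.6,[0.7,-6.4,0],2.3]

```text
time: 4.35
tcp_pos: [0.434, -0.3043, 0.0447]
eef_rot: [3.14, 0.053, 0.0]
contact_force: [3.8, -8.0, 0.4]
grip_width: 0.0524
grip_force: 3.8
```

The force has risen to about 8.5 N, so the screw is meeting its stop. I'll use finer steps from here.

drive_tool:
  series:
    - [0.6,[0.1,-1.5,0],0.6]
    - [0.6,[0.3,-3,0],1.1]

```text
time: 4.55
tcp_pos: [0.4344, -0.3029, 0.045]
eef_rot: [3.137, 0.023, 0.002]
contact_force: [4.5, -11.9, -1.1]
grip_width: 0.0527
grip_force: 5.9
```

drive_tool:
  series:
    - [0.6,[0.1,-1.5,0],0.6]
    - [0.6,[0.3,-3,0],1.1]

```text
time: 4.75
tcp_pos: [0.4348, -0.3012, 0.0453]
eef_rot: [3.135, -0.008, 0.003]
contact_force: [4.1, -15.7, -2.0]
grip_width: 0.053
grip_force: 7.5
```

drive_tool:
  series:
    - [0.6,[0.1,-1.5,0],0.7]
    - [0.6,[0.3,-3,0],1.4]

```text
time: 4.95
tcp_pos: [0.4351, -0.2982, 0.0453]
eef_rot: [3.135, -0.047, 0.003]
contact_force: [5.9, -14.5, -1.8]
grip_width: 0.0528
grip_force: 7.2
```

The force has peaked and started to fall, so the knuckle is giving way. I need a total of roughly 12 mm past y ≈ -0.301.

drive_tool:
  series:
    - [0.6,[0.1,-1.7,0],0.8]
    - [0.6,[0.3,-3.4,0],1.7]
    - [0.6,[0.5,-5,0],2.5]

```text
time: 5.25
tcp_pos: [0.4359, -0.2929, 0.0452]
eef_rot: [3.134, -0.115, 0.004]
contact_force: [5.1, -13.5, -2.6]
grip_width: 0.0529
grip_force: 6.4
```

```bash
python3 st.py w4
```

```text
5.25 [ 0.4359 -0.2929  0.0452] F tool [ 6.11 13.1   2.7 ] tool ang -4.21 tcp ang -8.53 grip 0.05288389942671134
```

View pics/w4.png

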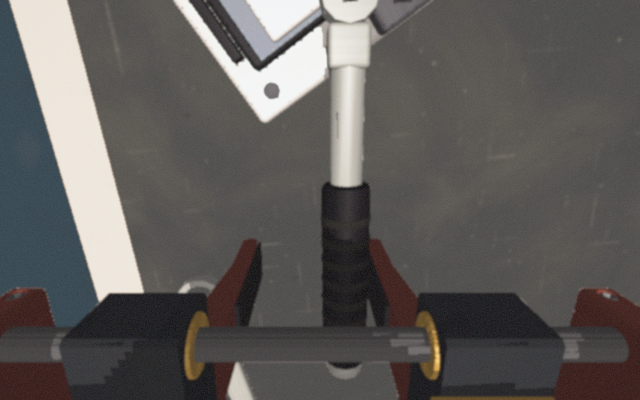

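The handle has bent at the knuckle by about 0.07–0.10 rad, with the force down to 13 N. One last 3 mm for margin, then I'll back off smoothly.

drive_tool:
  series:
    - [0.6,[0.1,-1.5,0],0.7]
    - [0.6,[0.3,-3,0],1.4]

```text
time: 5.5
tcp_pos: [0.4365, -0.2897, 0.0452]
eef_rot: [3.132, -0.153, 0.004]
contact_force: [5.2, -11.5, -2.3]
grip_width: 0.0531
grip_force: 5.9
```

drive_tool:
  series:
    - [0.6,[0,3,0],-1.2]
    - [0.6,[-0.2,6,0],-2.5]
    - [0.6,[-0.5,9,0],-4]
    - [0.6,[-0.8,12,0],-5.5]
    - [0.6,[-1,15,0],-6.5]
    - [0.6,[-1,18,0],-6.5]
    - [0.6,[-1,22,0],-6.5]
    - [0.6,[-1,26,0],-6.5]
    - [0.6,[-1,28,0],-6.5]
    - [0.6,[-1,28,0],-6.5]

```text
time: 6.5
tcp_pos: [0.4319, -0.3149, 0.0443]
eef_rot: [-3.141, -0.028, 0.001]
contact_force: [0.3, -0.4, 0.3]
grip_width: 0.0528
grip_force: 0.0
```

```bash
python3 st.py w5
```

```text
6.5 [ 0.4319 -0.3149  0.0443] F tool [ 0.32  0.41 -0.31] tool ang 1.01 tcp ang -0.61 grip 0.05279229174249111
```

View pics/w5.png

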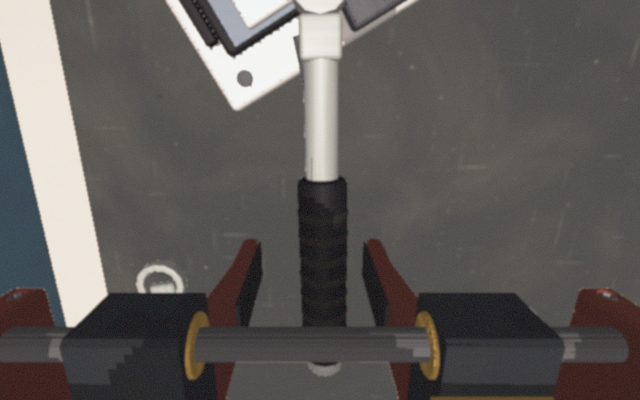

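The wrench is now free between the fingers, with the grip at columns 298–346 and no force. I'll lift away and check from above.

drive_tool:
  series:
    - [0.6,[0,3,-20],0]
    - [0.6,[0,3,-60],0]
    - [0.6,[0,3,-100],0]
    - [0.6,[0,3,-145],0]
    - [0.6,[0,3,-160],0]
    - [0.6,[0,3,-160],0]
    - [0.6,[0,3,-160],0]

```text
time: 7.25
tcp_pos: [0.432, -0.3177, 0.2029]
eef_rot: [-3.14, -0.028, 0.002]
contact_force: [-0.9, 0.3, 0.3]
grip_width: 0.0529
grip_force: 0.0
```

```bash
python3 st.py w6
```

```text
7.25 [ 0.432  -0.3177  0.2029] F tool [-0.87 -0.28 -0.33] tool ang 1.03 tcp ang 0.38 grip 0.052875710368707224
```

View pics/w6.png

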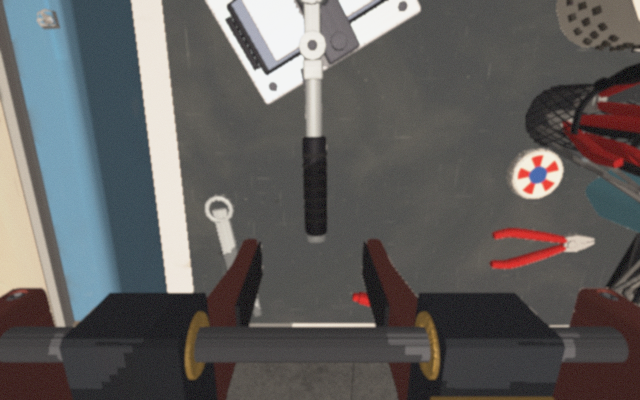

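The view from above shows the wrench straight: grip end (316,238), knuckle (312,44) and screw at the top edge near (312,0) line up. The handle is about 0.35 rad clockwise of its start, the angle at which it met the stop, and the spanner hasn't moved.

```bash
python3 -c "
from workcell import ticket;print(ticket.job_done())"
```

```text
the job is handed in; nothing more can be done
None
```

The screw is fully home, the wrench broke over at its knuckle by about 0.10 rad (estimated from arm position and push force) and sprang straight when let go, the spanner was left where it lay, and the job is handed in at about 7.3 s (no verdict shown).

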